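# Press the jewellery pliers home in the kit case

## Robot

A 7-joint arm with a two-finger parallel gripper is mounted at the origin on the work surface. World frame = base frame: x ahead of the robot, y to its left, z up, the work surface at z = 0. Lengths are in m, angles in rad, forces in N, time in s.
With the tool pointing down it reaches from about 0.425 to 0.875 m from the base axis. Payload 4.7 kg.
Tool frame: the origin (TCP) lies midway between the tips of the shut fingers; the grasp point (between the pads) lies 19 mm behind it; z points along the fingers, y is the line along which they close (so a half turn about z gives the same grasp; the last joint's range is limited). The gripper opens to 87 mm and grips with 3 to 60 N. Pads are 19 mm wide; open, the fingers measure 117 mm over their backs; the gripper's body (75 mm by 190 mm) begins 51 mm behind the grasp point.
Start: joints at [-1.177, 0.321, -0.07, 1.45, 0.023, 1.371, -0.057], TCP at [0.241, 0.604, 0.223] pointing down, gripper open.
Joint ranges: [-2.86, 2.86], [-0.3, 2.09], [-1.38, 1.24], [0.06, 2.45], [-1.56, 4.7], [0.09, 2.05], [-2.69, 2.69]. Speed limits (rad/s): [2.57, 2.57, 3.14, 3.14, 3.14, 3.14, 3.14].

## Interface

Orientations are given as a rotation vector (axis times angle).
In Python, from bench import monitor, cams, workorder gives the robot as it stands.
- The arm moves only by the tool move_arm, never from a script. Its arguments are lists of equal length, an entry for each row: "slide": the shift along the tool's x, y, z in cm, a list of three; "roll": the turn about the tool's z in rad. In form: {"slide": [[dx, dy, dz], ...], "roll": [roll, ...]}. A call has 1 to 20 rows; each row is the pose to reach, as a shift and turn from the pose commanded when the call began, along the tool's axes at that moment; what a row does not reach only later rows make up. A row lasts 1/10 s, in which the tool goes at most 50 mm and 8.59 degrees, less where a joint would pass 70% of its speed; a pose out of reach is approached as far as the arm can. A call with a gripper value outside its range is refused whole. "gripper" is the finger opening in cm, from 0 to 8.7, set as the call begins (left out, the last holds). The fingers move at their own pace and stop on an object; "squeeze" is the grip in N (left out, the last holds). Time passes only in rows, so rows that repeat a pose let the fingers close. It gives the time, the measured TCP pose, the force, the opening and the grip force at its end, in the units of the state.
- monitor.get_state(): the state, without advancing time (a new reading comes with each control period).
- cams.get_image(name): name is "side" or "top"; returns the picture (480x640x3 uint8, red, green, blue); there is no depth.
- cams.get_calibration(name): a dict with "mtx" (3x3 intrinsics, pixels), "R" (3x3) and "t" (3): a world point X has camera coordinates R X + t. Camera axes: x right, y down, z forward; pixel columns grow to the right and rows downward; lengths in m; the calibration is good to about 2 mm. A picture is of the moment at which its call begins. get_calibration takes no time and is no camera call.
- workorder.close_job(): hands the job in; it is judged then, once.
The state is a dict: "time": time; "joint_positions": joint angles; "qd": joint speeds; "joint_torque": joint torques, N m; "position": TCP position; "tool_rot": TCP orientation; "ft_force": force on the tool from outside, world axes, zero at the start; "torque": the same for the moment, N m; "grip_width": opening from 0.0 (shut) to 1.0 (fully open); "grip_force": force on a finger pad.
Only numpy, scipy, OpenCV 4.12 (cv2) and the standard library are available. Lean on these libraries where they do the work, as an engineer would, in place of code of your own. Each camera call takes 0.05 s, during which the arm holds its last target. There are 200 camera calls.

## Task

Pack the small slim-nosed pliers into the tool kit case on the bead table: lay them in the pliers-shaped cutout of its grey insert, nose in the narrow end, and press them down fully home so that they lie flat on its floor, then let go. Do not drop them, and leave the broad-headed cutters where they lie.

Things in the scene. Friction and masses are not known exactly. Their poses are not given: they have to be found in the camera images.
- pliers: Small slim-nosed pliers, closed, lying flat: steel nose and joint, black handles; 130 mm long, 12 mm thick, 53 mm wide at the handle ends, 0.11 kg. Origin under the middle of the joint, on the underside (z = 0 on the table); x to the nose tip (55 mm ahead; handles end 75 mm behind), z up. Grip by the joint, a flat steel block 26 mm along x, 20 mm wide along y; mass centre within 12 mm of it.
- cutout (a point): Empty pliers-shaped cutout in the case's grey insert, about 8 mm of room all round the pliers. Point on its floor, 8 mm above the table, 34 mm below the insert's top; x to the narrow nose end, z up: seated pliers share its origin and axes. Four black sloping spring pads grip the pliers' sides: unpressed they stay about 5 to 15 mm up; pressing them down by the joint takes 5 to 15 N.
- case: Fixed tool case with rigid grey insert, 180 mm along x, 188 mm along y, 42 mm high, origin under its middle. The cutout point is at x 13, y -45 mm. A finger channel 44 mm wide (x), as deep as the cutouts, crosses it along y at the joint, so fingers can lower the pliers to the floor and open there; open to the outside at -y, clear to 62 mm on +y of the cutout point (steel mandrel).
- cutters: Look-alike that stays where it is: cutters with a short broad steel head 31 mm wide, long black handles spread to 66 mm, 133 mm long, 12 mm thick, lying flat. Origin under the joint, on the underside; x to the head, z up.
Mind the look-alikes: they are no part of the job. What is shaped like the pliers but orange or yellow is not meant.

How it is judged:
At the end, for the whole second after the job is handed in: The pliers lie in the pliers-shaped cutout, their origin within 12 mm sideways of the cutout point and less than 4 mm above its floor, in line with it within 11 degrees, flat within 4.5 degrees, and at rest (z of pliers in the frame of cutout below 0.004 m and horizontal distance between pliers and cutout below 0.012 m and angle between the x axis of pliers and the x axis of cutout, either way round below 0.2 rad and angle between pliers's own z axis and vertical below 0.08 rad and linear speed of pliers below 0.02 m/s); the robot touches nothing.
It fails at once if the cutters are moved more than 30 mm (distance of cutters from where it was at the start of the episode above 0.03 m).
It fails at once if the pliers are dropped or thrown (faster than 0.7 m/s out of the fingers) (linear speed of pliers above 0.7 m/s and contact force between the fingers and pliers below 0.1 N).
It also fails if it takes over 32 s, if anything falls off the work surface, if the arm or the gripper's body presses on something with over 40 N, if the wrist force passes 120 N, or if a joint passes its speed limit or range.

## Working session

There is one attempt and no reset: what is moved stays moved. The work goes in short steps, Python scripts to look and compute and a tool call to move; the robot and the scene stay as the last step left them, time stands still between calls to the robot, and variables do not carry over. Pictures are saved under pics/ and viewed, at most 10 in all, crops included, and the job is handed in when it is done.

Besides the shell and the picture viewer there is one more tool, called as a command line: name --pt "numbers of a row" for each row, then --argument value for the rest. move_arm: Moves the arm, as the interface text tells. Its arguments: {"type":"object","properties":{"slide":{"type":"array","items":{"type":"array","items":{"type":"number"}}},"roll":{"type":"array","items":{"type":"number"}},"gripper":{"type":"number"},"squeeze":{"type":"number"}},"required":["slide","roll"]}

```bash
ls; mkdir -p pics; python3 - <<'E'
from bench import monitor,cams
import cv2,numpy as np
print(monitor.get_state())
for n in("side","top"):
    im=cams.get_image(n);cv2.imwrite(f"pics/{n}0.png",im[:,:,::-1]);c=cams.get_calibration(n);print(n,c, -c["R"].T@c["t"])
E
```

```text
pics
{'time': 0.0, 'joint_positions': array([-1.17691076,  0.32182215, -0.07008878,  1.4516623 ,  0.02257492,
        1.3707879 , -0.05691595]), 'qd': array([-0.0008694 , -0.00110276,  0.00162449, -0.00032964, -0.00036409,
       -0.00032301, -0.00122048]), 'joint_torque': array([-6.75618026e-05, -4.91279662e+01, -4.03774381e-01, -3.12530243e+01,
       -6.37829513e-02,  4.42795898e-02,  1.98015614e-04]), 'position': array([0.24080191, 0.60316237, 0.22146846]), 'tool_rot': array([-5.92912251e-01, -3.08484183e+00,  2.93880913e-03]), 'ft_force': array([ 0.33596217, -0.39907911,  0.17384604]), 'torque': array([-0.062977  , -0.0268376 , -0.03729001]), 'grip_force': 0.0, 'grip_width': 1.0025263105244537}
side {'mtx': array([[452.56842691,   0.        , 313.92320769],
       [  0.        , 452.56842691, 238.64525213],
       [  0.        ,   0.        ,   1.        ]]), 'R': array([[ 0.93327861, -0.35897812,  0.01121356],
       [-0.26832116, -0.71766076, -0.64262492],
       [ 0.23873582,  0.59673926, -0.76609886]]), 't': array([-0.48821289,  0.02252611,  1.11568929])} [ 0.19532789 -0.82486724  0.87467874]
top {'mtx': array([[542.11964569,   0.        , 316.35779469],
       [  0.        , 542.11964569, 237.53691587],
       [  0.        ,   0.        ,   1.        ]]), 'R': array([[-1.35491090e-03, -9.99785700e-01,  2.06571726e-02],
       [-9.98001084e-01,  4.67455056e-05, -6.31967928e-02],
       [ 6.31822841e-02, -2.07015067e-02, -9.97787275e-01]]), 't': array([-0.20196844,  0.43219077,  1.45123385])} [ 0.33936094 -0.17190263  1.47950783]
```

View pics/top0.png

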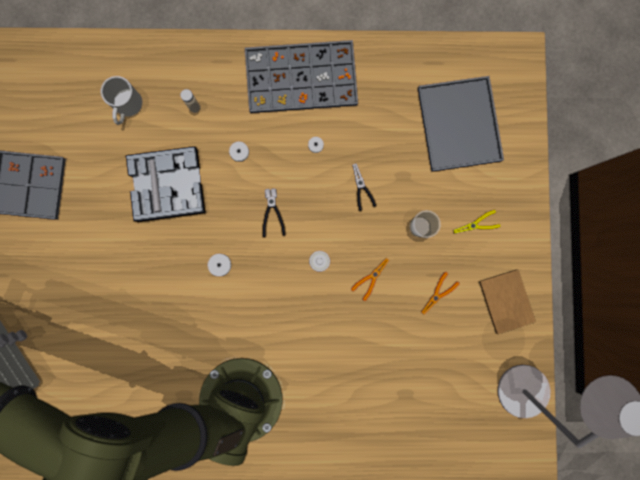

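View pics/side0.png

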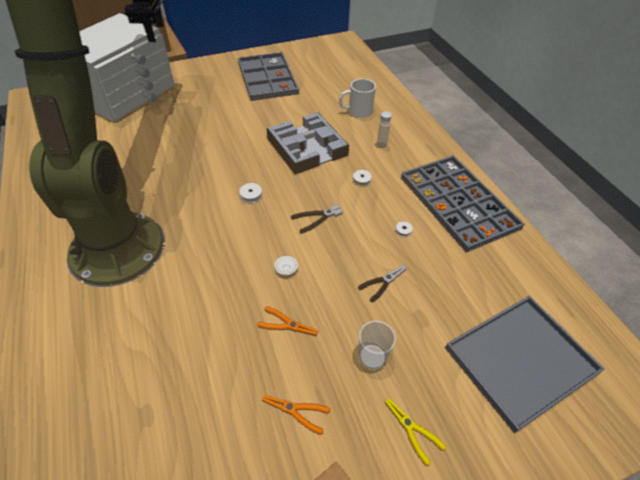

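The top view has two black-handled tools. The one at (273,212) has a short broad head, so it fits the cutters. The one at (363,187) has a slim pointed nose, so it fits the pliers. The orange and yellow tools are excluded. The case is at (165,184) in the top view and (308,142) in the side view. I'll confirm this with one enlarged composite crop.

```bash
python3 - <<'E'
import cv2,numpy as np
t=cv2.imread("pics/top0.png");s=cv2.imread("pics/side0.png")
def c(im,x,y,k):
    w,h=400//k,300//k
    return cv2.resize(im[y:y+h,x:x+w],(w*k,h*k),interpolation=cv2.INTER_CUBIC)
f=lambda a:cv2.resize(a,(400,300))
A=f(c(t,340,155,5)[:, :]);B=f(c(t,125,145,5));C=f(c(s,345,250,5));D=f(c(s,263,108,5)) # each 80x60 px
A=f(c(t,262,158,4)) if 0 else A
cv2.imwrite("pics/crop1.png",np.vstack([np.hstack([A,B]),np.hstack([C,D])]))
E
```

```text
(no output)
```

View pics/crop1.png

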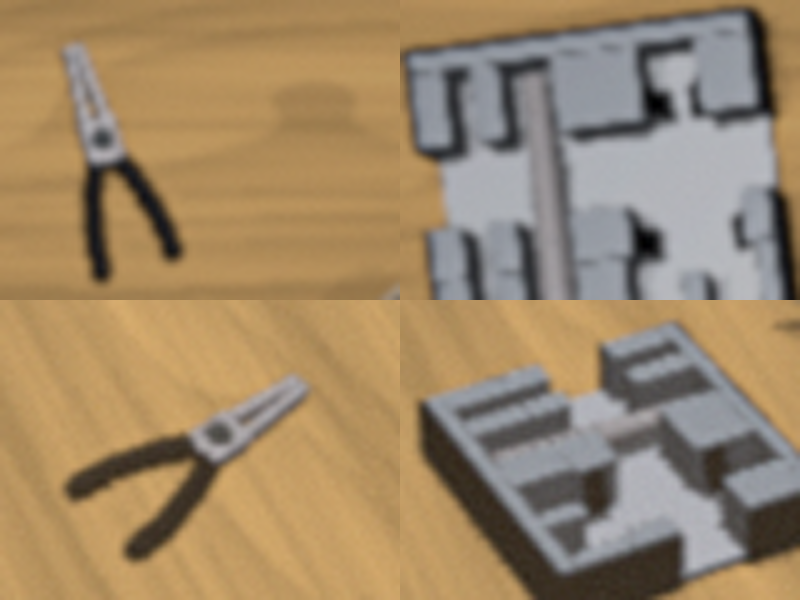

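The crop confirms it. The upper-left panel shows a long slim nose and joint with black handles: these are the pliers, with the pivot at top px ≈(360.4,182.6) and side px ≈(389,277). In the case, the steel mandrel is on the left (+y). The pliers cutout is on the right, with its narrow end up (+x) and the channel open to the right. Next I'll measure both in the two views.

```bash
cat > h.py <<'E'
import cv2,numpy as np
from bench import cams
C={n:cams.get_calibration(n) for n in("top","side")}
P={n:c["mtx"]@np.c_[c["R"],c["t"]] for n,c in C.items()}
def ray(n,p,z):
    c=C[n];o=-c["R"].T@c["t"];d=c["R"].T@np.linalg.inv(c["mtx"])@np.r_[p,1]
    return o+d*(z-o[2])/d[2]
def tri(a,b):
    X=cv2.triangulatePoints(P["top"],P["side"],np.float64(a).reshape(2,1),np.float64(b).reshape(2,1));return (X[:3]/X[3]).ravel()
def proj(n,X):
    p=P[n]@np.r_[X,1];return p[:2]/p[2]
E
python3 - <<'E'
from h import *
np.set_printoptions(precision=4,suppress=True)
K=8
def up(n,x,y,w,h):
    im=cv2.imread(f"pics/{n}0.png")[y:y+h,x:x+w]
    return cv2.resize(im,None,fx=K,fy=K,interpolation=cv2.INTER_CUBIC)
def back(p,x,y): return (np.float64(p)+.5)/K-.5+[x,y]
def big(m,minA=2000):
    cs,_=cv2.findContours(m.astype(np.uint8),cv2.RETR_EXTERNAL,cv2.CHAIN_APPROX_NONE)
    return sorted([c for c in cs if cv2.contourArea(c)>minA],key=cv2.contourArea)[::-1]
R={"top":(345,158,40,60),"side":(350,258,65,50)}
for n,(x,y,w,h) in R.items():
    im=up(n,x,y,w,h).astype(int);b,g,r=im[...,0],im[...,1],im[...,2]
    steel=(r-b<45)&(r>130); dark=im.max(2)<75; dark2=(im.max(2)<100)
    for nm,m in(("steel",steel),("dark",dark2),("all",steel|dark2)):
        for c in big(m,800)[:4]:
            hull=c.reshape(-1,2);M=cv2.moments(c);cen=(M["m10"]/M["m00"],M["m01"]/M["m00"])
            print(n,nm,cv2.contourArea(c)/K/K,"cen",back(cen,x,y),"L",back(hull[hull[:,0].argmin()],x,y),"R",back(hull[hull[:,0].argmax()],x,y),"T",back(hull[hull[:,1].argmin()],x,y),"B",back(hull[hull[:,1].argmax()],x,y))
for n,(x,y,w,h) in {"top":(115,135,105,95),"side":(255,102,105,80)}.items():
    im=up(n,x,y,w,h).astype(int);b,g,r=im[...,0],im[...,1],im[...,2]
    for nm,m in(("light",(r-b<20)&(r>110)),("all",(r-b<25))):
        c=np.vstack(big(m,1500));hu=cv2.convexHull(c)
        for e in(0.02,0.03):
            q=cv2.approxPolyDP(hu,e*cv2.arcLength(hu,True),True).reshape(-1,2);print(n,nm,e,back(q,x,y).tolist())
E
```

```text
top steel 153.6484375 cen [357.8278 176.1573] L [351.9375 164.9375] R [364.9375 185.3125] T [354.5625 163.0625] B [358.5625 186.8125]
top dark 167.09375 cen [364.0945 197.1411] L [356.1875 192.4375] R [375.8125 204.9375] T [363.9375 186.0625] B [359.3125 210.8125]
top all 167.09375 cen [364.0945 197.1411] L [356.1875 192.4375] R [375.8125 204.9375] T [363.9375 186.0625] B [359.3125 210.8125]
top all 153.6484375 cen [357.8278 176.1573] L [351.9375 164.9375] R [364.9375 185.3125] T [354.5625 163.0625] B [358.5625 186.8125]
side steel 152.1484375 cen [393.8157 273.2138] L [381.9375 276.5625] R [406.3125 267.4375] T [402.5625 264.5625] B [387.1875 281.3125]
side dark 216.6015625 cen [375.0984 286.9126] L [358.0625 286.9375] R [388.4375 282.4375] T [380.4375 277.0625] B [371.6875 301.3125]
side all 216.6015625 cen [375.0984 286.9126] L [358.0625 286.9375] R [388.4375 282.4375] T [380.4375 277.0625] B [371.6875 301.3125]
side all 152.1484375 cen [393.8157 273.2138] L [381.9375 276.5625] R [406.3125 267.4375] T [402.5625 264.5625] B [387.1875 281.3125]
top light 0.02 [[192.9375, 147.8125], [200.9375, 209.6875], [133.0625, 217.8125], [126.9375, 155.9375]]
top light 0.03 [[192.9375, 147.8125], [200.9375, 209.6875], [133.0625, 217.8125], [126.9375, 155.9375]]
top all 0.02 [[194.8125, 146.8125], [204.8125, 211.9375], [133.9375, 220.4375], [125.5625, 155.5625]]
top all 0.03 [[194.8125, 146.8125], [204.8125, 211.9375], [133.9375, 220.4375], [125.5625, 155.5625]]
side light 0.02 [[359.4375, 181.4375], [294.3125, 161.4375], [267.6875, 128.0625], [359.4375, 101.5625]]
side light 0.03 [[359.4375, 181.4375], [294.3125, 161.4375], [267.6875, 128.0625], [359.4375, 101.5625]]
side all 0.02 [[359.4375, 181.4375], [294.4375, 172.6875], [267.3125, 128.1875], [359.4375, 101.5625]]
side all 0.03 [[359.4375, 181.4375], [294.4375, 172.6875], [267.3125, 128.1875], [359.4375, 101.5625]]
```

```bash
python3 - <<'E'
from h import *
np.set_printoptions(precision=4,suppress=True)
K=8
for a,b in(([133,218],[268,128.3]),([201,209.8],[296.5,162.2]),([126.7,155.5],[318,112.3])): print("case",tri(a,b))
q=[[193.3,147.5],[201,209.8],[133,218],[126.7,155.5]]
Q=np.array([ray("top",p,.042) for p in q]);print(Q,[np.linalg.norm(Q[i]-Q[i-1]) for i in range(4)],Q.mean(0))
print("pivot",tri([360.4,182.6],[389,277]),"steel cen",tri([357.83,176.16],[393.8,273.2]),"tip",tri([354,163.6],[405.5,265.5]))
# pivot dot refine + steel axis, both views onto z=.012
for n,(x,y,w,h) in {"top":(345,158,40,60),"side":(350,258,65,50)}.items():
    im=cv2.resize(cv2.imread(f"pics/{n}0.png")[y:y+h,x:x+w],None,fx=K,fy=K,interpolation=cv2.INTER_CUBIC).astype(int)
    m=(im[...,2]-im[...,0]<45)&(im[...,2]>130)
    cs,hi=cv2.findContours(m.astype(np.uint8),cv2.RETR_CCOMP,cv2.CHAIN_APPROX_NONE)
    for c,hh in zip(cs,hi[0]):
        if cv2.contourArea(c)>60:
            M=cv2.moments(c);p=(np.array([M["m10"],M["m01"]])/M["m00"]+.5)/K-.5+[x,y]
            W=np.array([ray(n,(v+.5)/K-.5+[x,y],.012)[:2] for v in c.reshape(-1,2)])
            r=cv2.minAreaRect((W*1000).astype(np.float32));l=cv2.fitLine((W*1000).astype(np.float32),cv2.DIST_L2,0,.01,.01).ravel()
            print(n,hh[3],cv2.contourArea(c)/64,p,ray(n,p,.012),"rect",r,"line deg",np.degrees(np.arctan2(l[1],l[0])))
for n,ps in (("top",[[359.9,208.9],[374.6,205.2]]),("side",[[359.8,287.5],[372.3,299.5]])):
    for p in ps: print("handle",n,ray(n,p,.007))
E
```

```text
case [0.4829 0.2851 0.0361]
case [0.5067 0.1042 0.0399]
case [0.6508 0.3031 0.0415]
[[0.6716 0.127  0.042 ]
 [0.5042 0.1044 0.042 ]
 [0.4822 0.2833 0.042 ]
 [0.6494 0.3033 0.042 ]] [np.float64(0.1777177555675452), np.float64(0.16889284661655812), np.float64(0.1801936406935848), np.float64(0.1683770612019026)] [0.5768 0.2045 0.042 ]
pivot [ 0.5837 -0.3234  0.0135] steel cen [ 0.6013 -0.3164  0.0111] tip [ 0.6365 -0.3063  0.0118]
top -1 153.6484375 [357.8278 176.1573] [ 0.6006 -0.3161  0.012 ] rect ((603.79541015625, -315.0565185546875), (67.64740753173828, 22.53156280517578), 17.01773452758789) line deg 17.315289
top 0 16.484375 [359.954  182.2937] [ 0.5837 -0.3218  0.012 ] rect ((583.3971557617188, -322.1329650878906), (12.611013412475586, 12.45621395111084), 56.10688781738281) line deg -76.35771
top 0 2.484375 [357.3926 173.6771] [ 0.6075 -0.315   0.012 ] rect ((607.5162963867188, -314.8485412597656), (7.065031051635742, 3.7316129207611084), 33.28647994995117) line deg 24.051016
side -1 152.1484375 [393.8157 273.2138] [ 0.6016 -0.3172  0.012 ] rect ((605.3095092773438, -316.6658935546875), (66.91387939453125, 22.118654251098633), 16.992290496826172) line deg 15.201357
side 4 19.7734375 [388.3355 276.2652] [ 0.5856 -0.3205  0.012 ] rect ((585.5509033203125, -320.5546569824219), (12.510152816772461, 13.299556732177734), 8.944296836853027) line deg 63.29181
side 4 8.5234375 [394.7667 272.4357] [ 0.6048 -0.316   0.012 ] rect ((605.5972900390625, -315.9668273925781), (16.47187042236328, 4.578456878662109), 12.266156196594238) line deg 16.342869
side 4 0.9765625 [398.9642 269.7618] [ 0.6177 -0.3126  0.012 ] rect ((617.7182006835938, -312.46002197265625), (4.498269557952881, 1.9368257522583008), 26.121532440185547) line deg 21.87427
handle top [ 0.5111 -0.3217  0.007 ]
handle top [ 0.5213 -0.3621  0.007 ]
handle side [ 0.5119 -0.3227  0.007 ]
handle side [ 0.5247 -0.3621  0.007 ]
```

```bash
python3 - <<'E'
from h import *
np.set_printoptions(precision=4,suppress=True)
yaw=np.radians(7.2);c,s=np.cos(yaw),np.sin(yaw);o=np.array([.5768,.2045])
W=lambda x,y,z:np.r_[o+[c*x-s*y,s*x+c*y],z]
out=[]
for n,(x,y,w,h) in {"top":(120,140,90,85),"side":(262,105,92,87)}.items():
    K=4.4;im=cv2.resize(cv2.imread(f"pics/{n}0.png")[y:y+h,x:x+w],None,fx=K,fy=K,interpolation=cv2.INTER_CUBIC)
    px=lambda X:tuple(int(v) for v in ((proj(n,X)-[x,y]+.5)*K))
    def poly(pts,z,col): cv2.polylines(im,[np.array([px(W(a,b,z)) for a,b in pts])],True,col,1)
    poly([(90,94),(90,-94),(-90,-94),(-90,94)],.042,(0,0,255))
    poly([(90,94),(90,-94),(-90,-94),(-90,94)],0,(0,0,120))
    poly([(35,17),(35,-94),(-9,-94),(-9,17)],.042,(0,255,0))
    poly([(35,17),(35,-94),(-9,-94),(-9,17)],.008,(255,255,0))
    cv2.circle(im,px(W(13,-45,.008)),3,(255,0,255),-1); cv2.circle(im,px(W(68,-45,.008)),3,(255,0,255),-1)
    out.append(cv2.resize(im,(400,380)))
cv2.imwrite("pics/crop2.png",np.hstack(out)); print(W(13,-45,.008))
E
```

```text
[ 19.1143 -42.8113   0.008 ]
```

View pics/crop2.png

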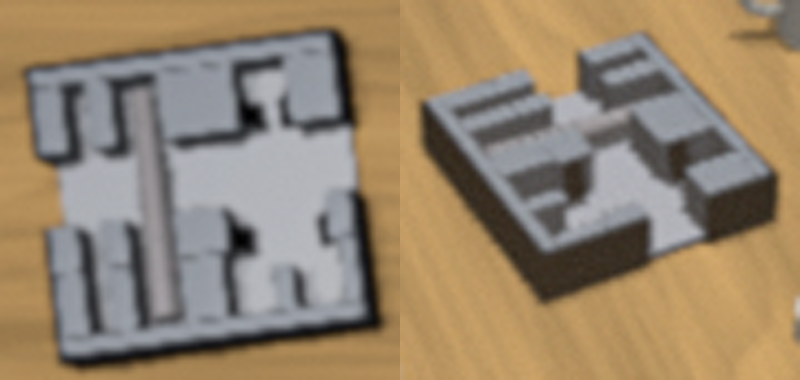

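The image shows the case clearly, but the overlay fell outside the frame because I mixed mm and m. I'll fix the units and redraw.

```bash
python3 - <<'E'
from h import *
np.set_printoptions(precision=4,suppress=True)
yaw=np.radians(7.2);c,s=np.cos(yaw),np.sin(yaw);o=np.array([.5768,.2045])
W=lambda x,y,z:np.r_[o+np.array([c*x-s*y,s*x+c*y])/1000,z]
out=[]
for n,(x,y,w,h) in {"top":(120,140,90,85),"side":(262,105,92,87)}.items():
    K=4.4;im=cv2.resize(cv2.imread(f"pics/{n}0.png")[y:y+h,x:x+w],None,fx=K,fy=K,interpolation=cv2.INTER_CUBIC)
    px=lambda X:tuple(int(v) for v in ((proj(n,X)-[x,y]+.5)*K))
    def poly(pts,z,col): cv2.polylines(im,[np.array([px(W(a,b,z)) for a,b in pts])],True,col,1)
    poly([(90,94),(90,-94),(-90,-94),(-90,94)],.042,(0,0,255))
    poly([(35,17),(35,-94),(-9,-94),(-9,17)],.042,(0,255,0))
    poly([(35,17),(35,-94),(-9,-94),(-9,17)],.008,(255,255,0))
    for a in(13,68): cv2.circle(im,px(W(a,-45,.008)),3,(255,0,255),-1)
    out.append(cv2.resize(im,(400,380)))
cv2.imwrite("pics/crop3.png",np.hstack(out)); print(W(13,-45,.008))
E
```

```text
[0.5953 0.1615 0.008 ]
```

View pics/crop3.png

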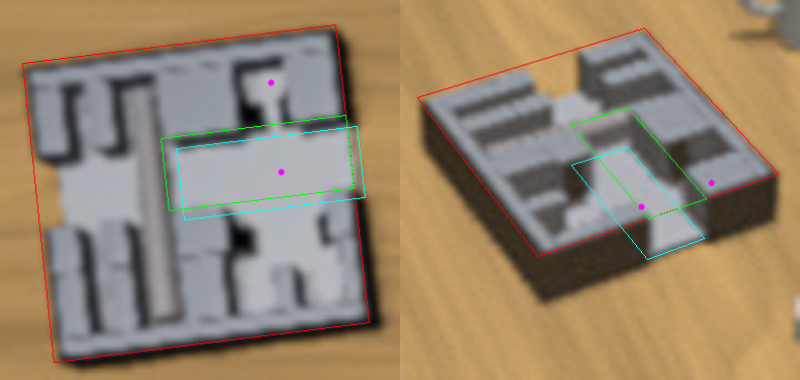

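The overlay agrees with the observed channel edges and nose slot in both views, to within about 2–3 mm. The cutout is at (0.595,0.1615) with yaw 7.2°. The pliers are at (0.5845,-0.3215) with yaw 17°, and their top stands about 12 mm up. Next I'll work out the slides.

```bash
cat > m.py <<'E'
import sys,numpy as np
from scipy.spatial.transform import Rotation as Ro
from bench import monitor
np.set_printoptions(precision=4,suppress=True)
# args: x,y,z,yaw_deg_of_tool_y ... waypoints
s=monitor.get_state();R=Ro.from_rotvec(s["tool_rot"]).as_matrix()
y0=np.degrees(np.arctan2(R[1,1],R[0,1]))
print("t",s["time"],"pos",s["position"],"yawY",y0,"tilt",np.degrees(np.arccos(-R[2,2])),"q",s["joint_positions"],"F",s["ft_force"],"gw",s["grip_width"],s["grip_force"])
for a in sys.argv[1:]:
    x,y,z,w=map(float,a.split(","));d=(w-y0+180)%360-180
    print(a,"slide cm",R.T@(np.array([x,y,z])-s["position"])*100,"roll",-np.radians(d))
E
python3 m.py 0.5,0.1,0.2,0 0.5845,-0.3215,0.13,-73
```

```text
t 0.1 pos [0.2408 0.6032 0.2216] yawY 68.24090989796368 tilt 0.09754217803874381 q [-1.1769  0.3217 -0.0701  1.4515  0.0226  1.3708 -0.0569] F [ 0.2061 -0.5844  1.0408] gw 0.994797930968464 0.0
0.5,0.1,0.2,0 slide cm [-42.7238 -37.1238   2.2262] roll 1.1910285622762538
0.5845,-0.3215,0.13,-73 slide cm [-66.1962 -73.1262   9.2897] roll 2.465118916232114
```

move_arm --pt "-42.7 -37.1 2.2" --pt "-42.7 -37.1 2.2" --pt "-42.7 -37.1 2.2" --pt "-42.7 -37.1 2.2" --pt "-42.7 -37.1 2.2" --pt "-42.7 -37.1 2.2" --pt "-42.7 -37.1 2.2" --pt "-42.7 -37.1 2.2" --pt "-42.7 -37.1 2.2" --pt "-42.7 -37.1 2.2" --pt "-42.7 -37.1 2.2" --pt "-66.2 -73.1 9.2" --pt "-66.2 -73.1 9.2" --pt "-66.2 -73.1 9.2" --pt "-66.2 -73.1 9.2" --pt "-66.2 -73.1 9.2" --pt "-66.2 -73.1 9.2" --pt "-66.2 -73.1 9.2" --pt "-66.2 -73.1 9.2" --pt "-66.2 -73.1 9.2" --roll '[1.19,1.19,1.19,1.19,1.19,1.19,1.19,1.19,1.19,1.19,1.19,2.465,2.465,2.465,2.465,2.465,2.465,2.465,2.465,2.465]' --gripper 6.0

```text
time: 2.1
position: [0.5849, -0.321, 0.1298]
tool_rot: [-3.107, -0.459, 0.001]
ft_force: [0.8, 1.5, 0.2]
grip_width: 0.692
grip_force: 0.0
```

```bash
python3 m.py 0.5845,-0.3215,0.08,-73
```

```text
t 2.1 pos [ 0.5849 -0.321   0.1298] yawY -73.20769999844215 tilt 0.03583261327705242 q [-0.1157  0.5079  0.787   1.5424 -0.3718  1.2474 -0.5501] F [0.8192 1.4764 0.1862] gw 0.6915395175590269 0.0
0.5845,-0.3215,0.08,-73 slide cm [-0.0511  0.0342  4.9839] roll -0.003625048829202396
```

move_arm --pt "-0.05 0.03 4" --pt "-0.05 0.03 8" --pt "-0.05 0.03 10.5" --pt "-0.05 0.03 11.7" --pt "-0.05 0.03 12.3" --pt "-0.05 0.03 12.6" --pt "-0.05 0.03 12.6" --pt "-0.05 0.03 12.6" --roll '[0,0,0,0,0,0,0,0]'

```text
time: 2.9
position: [0.5852, -0.3205, 0.0062]
tool_rot: [3.106, 0.465, 0.003]
ft_force: [-0.5, 0.3, 0.1]
grip_width: 0.692
grip_force: 0.0
```

```bash
python3 m.py 0.5845,-0.3215,0.003,-73; python3 -c "
import cv2,numpy as np
from bench import cams
o=[]
for n,x,y in(('top',310,140),('side',340,220)):
    o.append(cv2.resize(cams.get_image(n)[y:y+95,x:x+100,::-1],(400,380),interpolation=cv2.INTER_CUBIC))
cv2.imwrite('pics/g1.png',np.hstack(o))"
```

```text
t 2.9 pos [ 0.5852 -0.3205  0.0062] yawY -72.98154302095271 tilt 0.1354331219554127 q [-0.0688  0.6308  0.7157  1.6401 -0.4644  1.0451 -0.4851] F [-0.5153  0.2895  0.1105] gw 0.6918796993361206 0.0
0.5845,-0.3215,0.003,-73 slide cm [-0.0961  0.0721  0.3171] roll 0.00032213505434700154
```

View pics/g1.png

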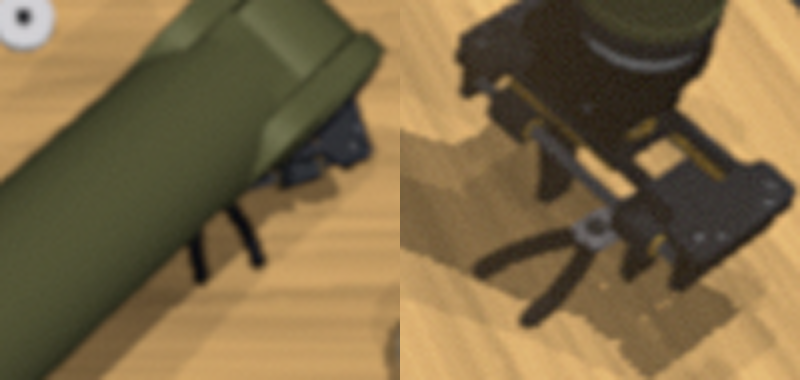

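The side crop shows the fingers straddling the joint, with the pivot at about (597,228). I'll go 3 mm lower and close.

move_arm --pt "-0.1 0.05 0.15" --pt "-0.1 0.05 0.3" --pt "-0.1 0.05 0.3" --roll '[0,0,0]'

```text
time: 3.3
position: [0.5833, -0.3208, 0.0015]
tool_rot: [-3.107, -0.464, 0.0]
ft_force: [0.3, 0.5, 0.1]
grip_width: 0.693
grip_force: 0.0
```

move_arm --pt "0 0 0" --pt "0 0 0" --pt "0 0 0" --pt "0 0 0" --pt "0 0 0" --pt "0 0 0" --pt "0 0 0" --pt "0 0 0" --roll '[0,0,0,0,0,0,0,0]' --gripper 1.0 --squeeze 45

```text
time: 4.1
position: [0.5834, -0.3211, 0.0017]
tool_rot: [3.107, 0.464, 0.0]
ft_force: [-0.1, -0.1, -0.3]
grip_width: 0.226
grip_force: 40.3
```

Width is about 19.7 mm, which matches the joint. Lifting.

move_arm --pt "0 0 -0.5" --pt "0 0 -2" --pt "0 0 -4.5" --pt "0 0 -8" --pt "0 0 -11" --pt "0 0 -12.5" --pt "0 0 -12.5" --roll '[0,0,0,0,0,0,0]'

```text
time: 4.8
position: [0.5849, -0.3219, 0.1299]
tool_rot: [3.105, 0.464, 0.007]
ft_force: [-0.2, -0.3, -1.2]
grip_width: 0.225
grip_force: 40.3
```

```bash
python3 m.py 0.5943,0.1615,0.13,-82.8
```

```text
t 4.8 pos [ 0.5849 -0.3219  0.1299] yawY -72.99202800720937 tilt 0.3033944547414951 q [-0.1166  0.5039  0.7878  1.5473 -0.3718  1.2402 -0.5449] F [-0.1611 -0.2665 -1.2455] gw 0.22508184306822399 40.300131887197495
0.5943,0.1615,0.13,-82.8 slide cm [ 15.0395 -45.9484  -0.0872] roll 0.17118140421758574
```

move_arm --pt "0.3 -0.9 0" --pt "0.9 -2.8 0" --pt "1.9 -5.8 0" --pt "3.1 -9.5 0" --pt "4.4 -13.5 0" --pt "5.7 -17.5 0" --pt "7.0 -21.5 0" --pt "8.3 -25.5 0" --pt "9.6 -29.5 0" --pt "10.9 -33.5 0" --pt "12.2 -37.3 0" --pt "13.3 -40.6 0" --pt "14.2 -43.3 0" --pt "14.7 -45.0 0" --pt "15.0 -45.7 0" --pt "15.0 -45.9 0" --pt "15.0 -45.9 0" --pt "15.0 -45.9 0" --roll '[0.01,0.02,0.03,0.05,0.06,0.07,0.08,0.1,0.11,0.12,0.13,0.14,0.15,0.16,0.17,0.17,0.17,0.17]'

```text
time: 6.6
position: [0.5926, 0.16, 0.1265]
tool_rot: [3.135, 0.195, -0.001]
ft_force: [-0.4, -1.0, -0.7]
grip_width: 0.229
grip_force: 40.3
```

```bash
python3 m.py 0.5943,0.1615,0.07,-82.8; python3 - <<'E'
from h import *
o=[]
for n,x,y in(('top',120,100),('side',260,40)):
    im=cams.get_image(n);cv2.imwrite(f'pics/full_{n}2.png',im[:,:,::-1])
    o.append(cv2.resize(im[y:y+133,x:x+133,::-1],(400,400),interpolation=cv2.INTER_CUBIC))
cv2.imwrite('pics/p1.png',np.hstack(o))
E
```

```text
t 6.6 pos [0.5926 0.16   0.1265] yawY -82.86871916558148 tilt 0.04936316247705582 q [-0.8823  0.3654  0.7094  1.6869 -0.2533  1.1841 -1.5554] F [-0.3753 -1.0087 -0.6539] gw 0.2288709618181723 40.30065447092056
0.5943,0.1615,0.07,-82.8 slide cm [ 0.1909 -0.1299  5.6485] roll -0.0011993756986200643
```

View pics/p1.png

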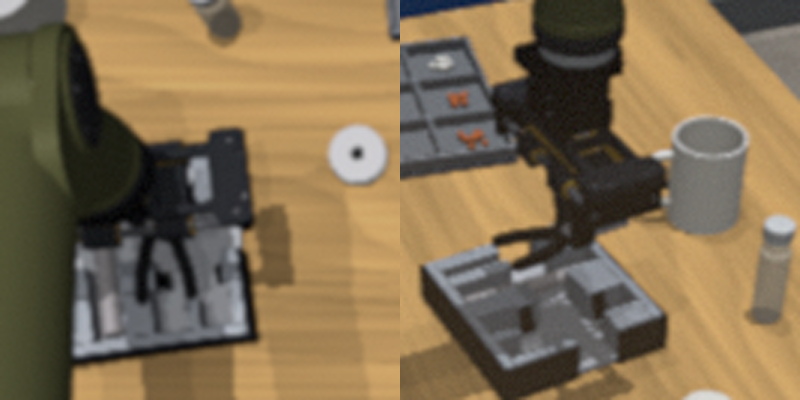

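The side crop shows the pliers level in the fingers, handles to the left and above the case. In the top crop the handle ends are at about (143,300) and (195,292). I'll check them against the expected in-hand pose.

```bash
python3 - <<'E'
from h import *
np.set_printoptions(precision=4,suppress=True)
im=cv2.imread('pics/full_top2.png')[160:215,155:205]
for n,p in(("1",[167.5,198.5]),("2",[184.8,196])): print(n,ray("top",p,.132))
o=np.array([.5926,.160])
for yaw in (7.2,):
  a=np.radians(yaw);R=np.array([[np.cos(a),-np.sin(a)],[np.sin(a),np.cos(a)]])
  b=np.radians(17);Rb=np.array([[np.cos(b),-np.sin(b)],[np.sin(b),np.cos(b)]])
  for h in ([.5115,-.322],[.523,-.362]):
    l=Rb.T@(np.array(h)-[.5834,-.321]); X=np.r_[o+R@l,.132];print(l,X,proj("top",X),(proj("top",X)-[120,100])*3.0075)
E
```

```text
1 [0.522  0.1705 0.132 ]
2 [0.5284 0.1277 0.132 ]
[-0.0691  0.0201] [0.5216 0.1713 0.132 ] [167.1916 198.6826] [141.9289 296.7881]
[-0.0697 -0.0215] [0.5261 0.1299 0.132 ] [183.9253 196.9019] [192.2554 291.4323]
```

The in-hand pose matches to about 1–2 mm. Descending.

move_arm --pt "0.19 -0.13 1" --pt "0.19 -0.13 3" --pt "0.19 -0.13 5" --pt "0.19 -0.13 6.3" --pt "0.19 -0.13 7" --pt "0.19 -0.13 7" --pt "0.19 -0.13 7" --roll '[0,0,0,0,0,0,0]'

```text
time: 7.4
position: [0.5949, 0.1634, 0.0573]
tool_rot: [-3.135, -0.199, -0.001]
ft_force: [-0.1, -0.3, -0.5]
grip_width: 0.227
grip_force: 40.3
```

```bash
python3 m.py 0.5943,0.1615,0.03,-82.8
```

```text
t 7.4 pos [0.5949 0.1634 0.0573] yawY -82.7454858521974 tilt 0.05538852539704294 q [-0.8531  0.446   0.6759  1.7407 -0.3137  1.0643 -1.5151] F [-0.0547 -0.3252 -0.4693] gw 0.2269065189663577 40.30094638466835
0.5943,0.1615,0.03,-82.8 slide cm [-0.0867  0.1779  2.7256] roll 0.000951451368074072
```

move_arm --pt "-0.05 0.15 0.3" --pt "-0.05 0.15 1.0" --pt "-0.05 0.15 1.7" --pt "-0.05 0.15 2.4" --pt "-0.05 0.15 2.7" --pt "-0.05 0.15 2.7" --roll '[0,0,0,0,0,0]'

```text
time: 8.0
position: [0.5935, 0.1617, 0.0289]
tool_rot: [3.135, 0.199, -0.002]
ft_force: [0.3, 0.1, -1.2]
grip_width: 0.224
grip_force: 40.3
```

```bash
python3 m.py 0.5943,0.1615,0.0097,-82.8
```

```text
t 8.0 pos [0.5935 0.1617 0.0289] yawY -82.73374056718473 tilt 0.0730207397463389 q [-0.8379  0.4791  0.6602  1.7622 -0.3384  1.0178 -1.4955] F [ 0.2609  0.1428 -1.177 ] gw 0.22358882796749605 40.30090391635895
0.5943,0.1615,0.0097,-82.8 slide cm [0.0752 0.0328 1.9204] roll 0.0011564452631307226
```

move_arm --pt "0.05 0 0.3" --pt "0.05 0 0.6" --pt "0.05 0 0.9" --pt "0.05 0 1.2" --pt "0.05 0 1.5" --pt "0.05 0 1.7" --pt "0.05 0 1.9" --pt "0.05 0 1.9" --pt "0.05 0 1.9" --roll '[0,0,0,0,0,0,0,0,0]'

```text
time: 8.9
position: [0.5945, 0.1619, 0.0101]
tool_rot: [3.135, 0.199, 0.0]
ft_force: [1.1, -0.4, -2.0]
grip_width: 0.228
grip_force: 41.1
```

```bash
python3 m.py 0.5943,0.1615,0.0097,-82.8
```

```text
t 8.9 pos [0.5945 0.1619 0.0101] yawY -82.73033486161489 tilt 0.02074817242454941 q [-0.8269  0.5044  0.6478  1.7716 -0.3569  0.9856 -1.4826] F [ 1.1248 -0.418  -2.0028] gw 0.22828580596047254 41.125652343034744
0.5943,0.1615,0.0097,-82.8 slide cm [-0.0231  0.0374  0.0408] roll 0.001215886038677812
```

No contact reaction yet, so I'll press a little further and watch the force.

move_arm --pt "0 0 0.1" --pt "0 0 0.2" --pt "0 0 0.2" --roll '[0,0,0]'

```text
time: 9.2
position: [0.5945, 0.1619, 0.0097]
tool_rot: [-3.135, -0.199, 0.001]
ft_force: [-3.5, -0.4, 7.4]
grip_width: 0.229
grip_force: 41.0
```

```bash
python3 m.py 0.5943,0.1615,0.0097,-82.8; python3 - <<'E'
from h import *
o=[]
for n,x,y in(('top',120,110),('side',255,60)):
    im=cams.get_image(n);cv2.imwrite(f'pics/full_{n}3.png',im[:,:,::-1])
    o.append(cv2.resize(im[y:y+115,x:x+115,::-1],(400,400),interpolation=cv2.INTER_CUBIC))
cv2.imwrite('pics/p2.png',np.hstack(o))
E
```

```text
t 9.2 pos [0.5945 0.1619 0.0097] yawY -82.73913767839785 tilt 0.045297928108986696 q [-0.8258  0.5052  0.6474  1.7714 -0.3585  0.9858 -1.4812] F [-3.537  -0.353   7.3558] gw 0.2287924475638158 41.00597441196442
0.5943,0.1615,0.0097,-82.8 slide cm [-0.0207  0.0356 -0.0028] roll 0.001062247902365087
```

View pics/p2.png

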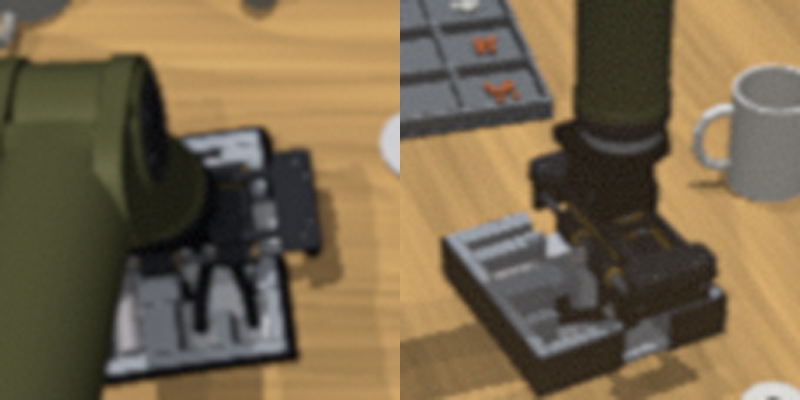

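The pliers sit inside the cutout between the walls, with the handles in the handle slots. The reaction rose by about 9 N while z settled at the expected 9.7 mm. I'll press further to confirm it has bottomed out.

move_arm --pt "0 0 0.15" --pt "0 0 0.3" --pt "0 0 0.3" --roll '[0,0,0]'

```text
time: 9.6
position: [0.5947, 0.1619, 0.0094]
tool_rot: [-3.133, -0.198, 0.002]
ft_force: [-8.9, -2.8, 24.3]
grip_width: 0.227
grip_force: 44.4
```

The contact is stiff (25 N at seated height), so it has bottomed out. I'll relieve the press, open, then rise.

move_arm --pt "0 0 -0.2" --pt "0 0 -0.35" --pt "0 0 -0.35" --roll '[0,0,0]'

```text
time: 9.9
position: [0.5946, 0.162, 0.0095]
tool_rot: [-3.135, -0.199, -0.0]
ft_force: [-0.7, -1.3, 5.4]
grip_width: 0.228
grip_force: 44.5
```

move_arm --pt "0 0 0" --pt "0 0 0" --pt "0 0 0" --pt "0 0 0" --pt "0 0 0" --pt "0 0 0" --roll '[0,0,0,0,0,0]' --gripper 4.5

```text
time: 10.5
position: [0.5945, 0.162, 0.0091]
tool_rot: [3.135, 0.199, -0.0]
ft_force: [0.2, -0.3, -1.0]
grip_width: 0.514
grip_force: 0.0
```

move_arm --pt "0 0 -0.5" --pt "0 0 -2" --pt "0 0 -5" --pt "0 0 -9" --pt "0 0 -13" --pt "0 0 -16" --pt "0 0 -16" --roll '[0,0,0,0,0,0,0]'

```text
time: 11.2
position: [0.598, 0.1622, 0.1759]
tool_rot: [-3.132, -0.198, -0.015]
ft_force: [1.2, 0.1, -0.6]
grip_width: 0.516
grip_force: 0.0
```

```bash
python3 m.py 0.45,0.45,0.2,-60
```

```text
t 11.2 pos [0.598  0.1622 0.1759] yawY -82.76991908334556 tilt 0.6038286379712179 q [-0.8965  0.3267  0.7265  1.6271 -0.228   1.2635 -1.5737] F [ 1.2372  0.1152 -0.623 ] gw 0.5163868093547216 0.0
0.45,0.45,0.2,-60 slide cm [-11.0355 -30.421   -2.4271] roll -0.39741005841706883
```

Moving aside for a clear view.

move_arm --pt "-2 -5.5 -1" --pt "-4 -11 -2.4" --pt "-6 -16.5 -2.4" --pt "-8 -22 -2.4" --pt "-10 -27.5 -2.4" --pt "-11 -30.4 -2.4" --pt "-11 -30.4 -2.4" --pt "-11 -30.4 -2.4" --roll '[0,0,0,0,0,0,0,0]'

```text
time: 12.0
position: [0.4425, 0.4549, 0.1927]
tool_rot: [-3.133, -0.213, 0.003]
ft_force: [0.1, -0.2, 0.0]
grip_width: 0.519
grip_force: 0.0
```

```bash
python3 - <<'E'
from h import *
o=[]
for n,x,y in(('top',120,140),('side',260,100)):
    im=cams.get_image(n);cv2.imwrite(f'pics/full_{n}4.png',im[:,:,::-1])
    o.append(cv2.resize(im[y:y+95,x:x+95,::-1],(400,400),interpolation=cv2.INTER_CUBIC))
cv2.imwrite('pics/p3.png',np.hstack(o))
E
```

```text
(no output)
```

View pics/p3.png

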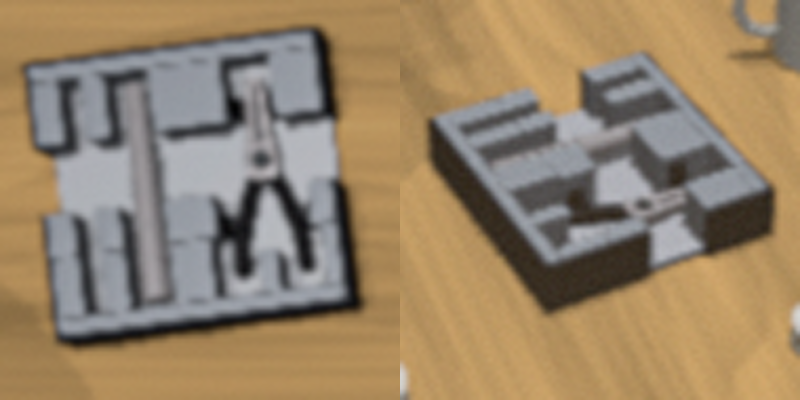

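The pliers lie in the cutout with the nose in the narrow slot. The pivot is at crop (262,158) top and (643,205) side. I'll triangulate the pivot to check its height.

```bash
python3 - <<'E'
from h import *
np.set_printoptions(precision=4,suppress=True)
R={}
for n,u,v,t in(("top",182.1,177.4,0),("side",317.6,148.6,0)):
    im=cv2.imread(f"pics/full_{n}4.png");x,y=int(u)-5,int(v)-5
    g=cv2.resize(im[y:y+11,x:x+11],None,fx=8,fy=8,interpolation=cv2.INTER_CUBIC).max(2).astype(float)
    yy,xx=np.mgrid[:88,:88];w=np.clip(125-g,0,None)*((xx-44)**2+(yy-44)**2<24**2)
    R[n]=np.array([(xx*w).sum()/w.sum()/8-.44+x,(yy*w).sum()/w.sum()/8-.44+y]);print(n,R[n],ray(n,R[n],.020),g.min())
print("pivot",tri(R["top"],R["side"]),"by eye",tri([182.1,177.4],[317.6,148.6]))
for X in([.5953,.1615,.020],[.5953,.1615,.030]): print(X,proj("top",np.array(X)),proj("side",np.array(X)))
for p in([180.5,158.9],[177.8,206],[193.5,205]): print(ray("top",p,.018))
E
```

```text
top [181.5919 177.3582] [0.5948 0.162  0.02  ] 53.0
side [317.3885 148.1684] [0.5969 0.1638 0.02  ] 48.0
pivot [0.595  0.1613 0.0223] by eye [0.5951 0.1601 0.0216]
[0.5953, 0.1615, 0.02] [181.7747 177.1767] [317.1741 148.744 ]
[0.5953, 0.1615, 0.03] [180.9291 176.5276] [317.2309 146.0419]
[0.6457 0.1661 0.018 ]
[0.5172 0.1715 0.018 ]
[0.5199 0.1294 0.018 ]
```

The pivot stands at 20–22 mm, and seated would be 20. As a cheap check, I'll press on the joint with shut fingers and read the contact height.

```bash
python3 m.py 0.595,0.1615,0.06,-82.8
```

```text
t 12.1 pos [0.4468 0.4494 0.1931] yawY -82.67533505862825 tilt 0.06908179650977099 q [-1.2977  0.3329  0.5868  1.5546 -0.1872  1.3116 -2.131 ] F [ 0.1294 -1.6294 -0.0869] gw 0.51455297597639 0.0
0.595,0.1615,0.06,-82.8 slide cm [11.0318 30.4245 13.3474] roll 0.002175813688742695
```

move_arm --pt "2 5.5 0" --pt "4 11 0" --pt "6 16.5 1" --pt "8 22 3" --pt "10 27.5 5" --pt "11 30.4 8" --pt "11 30.4 11" --pt "11 30.4 13" --pt "11 30.4 13.3" --pt "11 30.4 13.3" --pt "11 30.4 13.3" --roll '[0,0,0,0,0,0,0,0,0,0,0]' --gripper 0 --squeeze 20

```text
time: 13.2
position: [0.5956, 0.1628, 0.0622]
tool_rot: [-3.134, -0.2, -0.004]
ft_force: [0.7, 0.2, -0.1]
grip_width: 0.003
grip_force: 0.0
```

```bash
python3 m.py 0.595,0.1615,0.021,-82.8
```

```text
t 13.2 pos [0.5956 0.1628 0.0622] yawY -82.69277496232411 tilt 0.1736511704958764 q [-0.8566  0.4406  0.6821  1.7376 -0.3123  1.0712 -1.5136] F [ 0.6726  0.1767 -0.1204] gw 0.0029468287002339137 0.0
0.595,0.1615,0.021,-82.8 slide cm [-0.0898  0.1251  4.1224] roll 0.0018714299480194754
```

move_arm --pt "-0.1 0.1 1" --pt "-0.1 0.1 2" --pt "-0.1 0.1 3" --pt "-0.1 0.1 3.5" --pt "-0.1 0.1 3.8" --pt "-0.1 0.1 4.1" --pt "-0.1 0.1 4.3" --pt "-0.1 0.1 4.4" --pt "-0.1 0.1 4.4" --roll '[0,0,0,0,0,0,0,0,0]'

```text
time: 14.1
position: [0.5934, 0.1608, 0.0203]
tool_rot: [-3.133, -0.198, 0.003]
ft_force: [-12.0, -2.2, 28.4]
grip_width: 0.005
grip_force: 13.8
```

The contact at z = 20.3 mm under 28 N is the expected height of the seated joint's top, so the pliers are fully home. I'll lift straight off.

move_arm --pt "0 0 -0.3" --pt "0 0 -1" --pt "0 0 -3" --pt "0 0 -7" --pt "0 0 -11" --pt "0 0 -14" --pt "0 0 -14" --pt "0 0 -14" --roll '[0,0,0,0,0,0,0,0]'

```text
time: 14.9
position: [0.594, 0.161, 0.1567]
tool_rot: [-3.135, -0.199, -0.002]
ft_force: [-0.5, 0.3, -1.3]
grip_width: 0.004
grip_force: 0.0
```

```bash
python3 - <<'E'
from bench import workorder
print(workorder.close_job())
E
```

```text
the job is handed in; nothing more can be done
None
```

The slim-nosed pliers are in their cutout, nose in the narrow end and pressed home (a final press met the joint top at 20.3 mm, where 20 mm is fully seated), the gripper is clear, I never went near the cutters, and the job was handed in at about 15 s with no verdict returned.

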